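# Find and press the shoebox's concealed latch release

## Robot

A 6-joint arm with a two-finger parallel gripper is mounted at the origin on the work surface. World frame = base frame: x ahead of the robot, y to its left, z up, the work surface at z = 0. Lengths are in m, angles in rad, forces in N, time in s.
With the tool pointing down it reaches from about 0.375 to 0.9 m from the base axis. Payload 3.1 kg.
Tool frame: the origin (TCP) lies between the finger pads; the fingertips stand 25 mm ahead of it and the grasp point (between the pads) lies 6 mm ahead of it; z points along the fingers, y is the line along which they close (so a half turn about z gives the same grasp; the last joint's range is limited). The gripper opens to 87 mm and grips with 3 to 60 N. Pads are 19 mm wide; open, the fingers measure 117 mm over their backs; the gripper's body (75 mm by 190 mm) begins 51 mm behind the grasp point.
Start: joints at [0.986, 0.527, 1.433, -0, 1.181, -0.178], TCP at [0.247, 0.574, 0.248] pointing down, gripper open.
Joint ranges: [-3.08, 3.08], [-0.75, 2.2], [0.22, 2.44], [-1.43, 4.57], [0, 2.65], [-2.85, 2.85]. Speed limits (rad/s): [2.79, 2.79, 3.14, 3.14, 3.14, 3.14].

## Interface

Orientations are given as [roll, pitch, yaw] about the fixed x, y, z axes, in that order (R = Rz(yaw) Ry(pitch) Rx(roll)).
In Python, from bench import arm, viewer gives the robot as it stands.
- The arm moves only by the tool send_rows, never from a script. Its argument "moves" is a list of rows, each a list of 2 entries, a list of its own where there are three numbers: the shift along the tool's x, y, z in m, then the turn, a rotation vector about the tool's x, y, z in degrees. A call has exactly 8 rows; each row is the pose to reach, as a shift and turn from the pose commanded when the call began, along the tool's axes at that moment; what a row does not reach only later rows make up. A row lasts 1/10 s, in which the tool goes at most 50 mm and 8.59 degrees, less where a joint would pass 70% of its speed; a pose out of reach is approached as far as the arm can. A call with a gripper value outside its range is refused whole. "fingers" is the opening, from 0 (shut) to 1 (fully open), set as the call begins (left out, the last holds). The fingers move at their own pace and stop on an object; the grip force is fixed at half the most. Time passes only in rows, so rows that repeat a pose let the fingers close, or fill a call up. It gives the time, the measured TCP pose, the force, the opening and the grip force at its end, in the units of the state.
- arm.state(): the state, without advancing time (a new reading comes with each control period).
- viewer.read_camera(name): name is "scene" or "top" or "wrist"; returns the picture (384x512x3 uint8, red, green, blue); there is no depth.
- viewer.camera_info(name): a dict with "intrinsics" (3x3 intrinsics, pixels), "pose" (4x4, takes a point from camera to world coordinates). Camera axes: x right, y down, z forward; pixel columns grow to the right and rows downward; lengths in m; the calibration is good to about 2 mm. A picture is of the moment at which its call begins: read the wrist's pose just before it. camera_info takes no time and is no camera call; for the wrist camera it gives the pose at the moment of the call.
- arm.hand_in(): hands the job in; it is judged then, once.
The state is a dict: "time": time; "joint_pos": joint angles; "qvel": joint speeds; "joint_efforts": joint torques, N m; "tool_pos": TCP position; "tcp_rot": TCP orientation; "wrist_force": force on the tool from outside, world axes, zero at the start; "ft_torque": the same for the moment, N m; "opening": finger opening in m; "finger_force": force on a finger pad.
Only numpy, scipy, OpenCV 4.12 (cv2) and the standard library are available. Lean on these libraries where they do the work, as an engineer would, in place of code of your own. Each camera call takes 0.05 s, during which the arm holds its last target. There are 200 camera calls.

## Task

The black shoebox is held shut by a snap latch whose release button is sunk in the plain strip along the middle of its lid, in the same black plastic. Touch the strip with closed fingertips first near one of its two ends, where it is always plain, feel along it gently until you find the recessed button, press the button fully in so that the latch clip springs open, then let the button come back up and take the hand away. Pick nothing up and leave the other things where they are, including those on the lid.

Things in the scene. Friction and masses are not known exactly. Their poses are not given: they have to be found in the camera images.
- shoebox: Closed black plastic shoebox, fixed to the shelf, 210 (own x) x 350 (own y) x 110 mm high, lid top flat and level. Origin: centre of its underside; z up, x across the box towards the latch side, y along it. On the lid's centre line lies a rigid strip (own x -30 to 30, own y -90 to 90 mm), edged by a 1 mm groove and level with the lid top within 0.5 mm.
- panel_mid (a point): Middle of the strip, on the lid top (own z 110 mm). The button sits in the strip in a rectangular well 49 (own x) x 45 mm (own y), centred across it; the well's centre lies anywhere from own y = -40 to +40 mm of here, is different each time and is not reported. Its flat cap, 45.5 x 41.5 mm, lies 3 mm below the strip.
- end_left (a point): Point on the lid top at the strip's plain +y end (own y = +77 mm, 13 mm from the strip's end); the button never reaches here.
- end_right (a point): The same at the strip's plain -y end (own y = -77 mm).
- button (a joint): Travel of the button, m: 0 = at rest, cap 3 mm below the strip's surface; 0.006 = fully in (hard stop, cap 9 mm below the surface). Spring return: it starts to move at about 2.5 N and is fully in at about 5 to 7 N. It moves straight down; the fingertips must fit inside the well (49 x 45 mm).
- latch (a joint): Snap latch clip, 46 mm wide x 34 mm tall, hinged just under the lid's edge in the middle of the box's +x long side, rad: 0 = shut against the side; the button swings it outwards as it goes from 2 mm to 6 mm in, to about 0.7 when fully in. It stays open when the button comes back.
- latch_tip (a point): Lower edge of the latch clip.
- tin: Loose steel polish tin, 62 mm diameter, 23 mm high, standing on the lid on the -x side of the strip. Origin: centre of underside.
- dish: Loose clear glass cufflink dish, 66 mm diameter, 20 mm high, standing on the lid on the +x side of the strip. Origin: centre of underside.
- brush: Loose chrome-backed shoe brush, 165 x 50 x 38 mm high, bristles down, long along its own x, left of the box. Origin: centre of underside.
- shoe_tree: Loose pale blue plastic shoe tree, about 245 mm long (own x), 72 wide, 73 high, right of the box. Origin: on the shelf, near its middle.
- hanger: Loose folded bamboo hanger lying flat beyond the box, about 390 mm long (own y), 95 wide, 18 high. Origin: on the shelf, near its middle.
- shoehorn: Loose steel shoehorn lying flat, 175 x 40 x 10 mm, long along its own x, far left. Origin: on the shelf, near its middle.
- jar: Loose amber glass jar with a black cap, 52 mm diameter, 55 mm high, far right. Origin: centre of underside.

How it is judged:
By the outcome, as a careful person would: the job done as asked, in the order asked, and still so for the second after the job is handed in, with the robot touching nothing.
It also fails if it takes over 51 s, if anything falls off the work surface, if the arm or the gripper's body presses on something with over 40 N, if the wrist force passes 120 N, or if a joint passes its speed limit or range.

## Working session

There is one attempt and no reset: what is moved stays moved. The work goes in short steps, Python scripts to look and compute and a tool call to move; the robot and the scene stay as the last step left them, time stands still between calls to the robot, and variables do not carry over. Pictures are saved under pics/ and viewed, at most 10 in all, crops included, and the job is handed in when it is done.

Besides the shell and the picture viewer there is one more tool, called after "Emit:" as name(argument=value, ...), one argument or row to a line, values as JSON. send_rows: Moves the arm, as the interface text tells. Its arguments: {"type":"object","properties":{"moves":{"type":"array","items":{"type":"array"}},"fingers":{"type":"number"}},"required":["moves"]}

```bash
mkdir -p pics; python3 - <<'E'
from bench import arm, viewer
import cv2, numpy as np
s=arm.state(); print({k:np.round(v,3).tolist() for k,v in s.items()})
for n in("scene","top"):
    i=viewer.camera_info(n); print(n,np.round(i["intrinsics"],2).tolist(),np.round(i["pose"],4).tolist())
    im=viewer.read_camera(n); cv2.imwrite(f"pics/{n}1.png",cv2.resize(im[...,::-1],(800,600),interpolation=cv2.INTER_CUBIC))
E
```

```text
{'time': 0.0, 'joint_pos': [0.985, 0.529, 1.434, 0.0, 1.181, -0.179], 'qvel': [0.001, 0.0, 0.0, 0.0, -0.001, 0.001], 'joint_efforts': [0.001, -44.004, -17.66, 0.064, 0.058, -0.0], 'tool_pos': [0.247, 0.573, 0.247], 'tcp_rot': [-3.139, -0.0, 2.735], 'wrist_force': [-0.337, 0.59, -0.588], 'ft_torque': [0.0, -0.015, -0.033], 'finger_force': 0.0, 'opening': 0.087}
scene [[364.74, 0.0, 247.74], [0.0, 364.74, 194.48], [0.0, 0.0, 1.0]] [[0.8299, 0.4193, -0.368, 1.0775], [0.5576, -0.6004, 0.5733, -0.7395], [0.0195, -0.681, -0.7321, 1.0197], [0.0, 0.0, 0.0, 1.0]]
top [[395.79, 0.0, 257.49], [0.0, 395.79, 190.06], [0.0, 0.0, 1.0]] [[-0.0961, -0.9707, 0.2202, 0.3567], [-0.9954, 0.0936, -0.0218, 0.0034], [0.0005, -0.2213, -0.9752, 1.2294], [0.0, 0.0, 0.0, 1.0]]
```

View pics/top1.png

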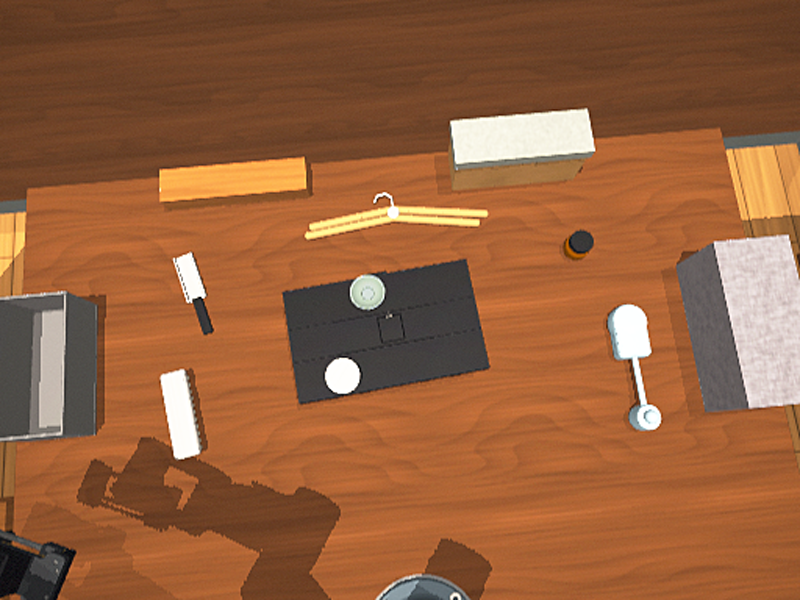

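View pics/scene1.png

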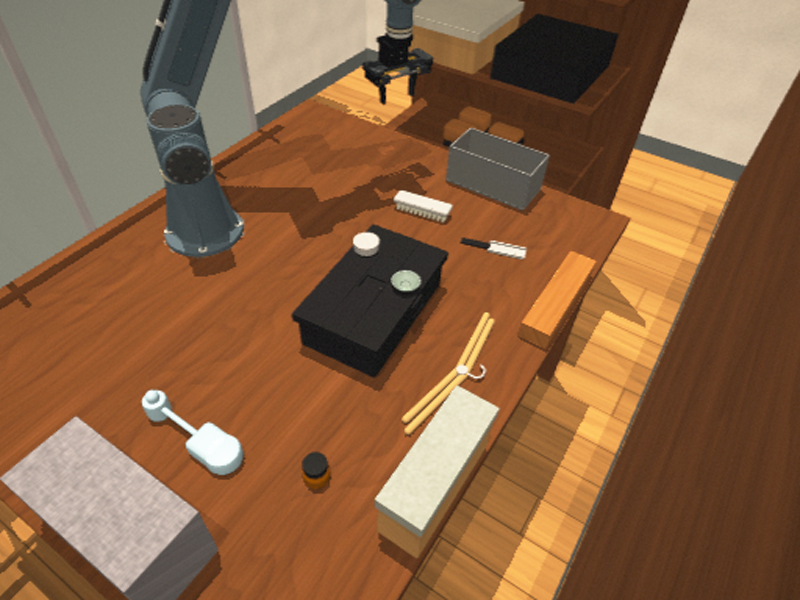

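The top view shows the box lid with corners at about (284,292), (466,261), (489,369) and (300,403). The dish is at (368,292), the tin at (342,376), and a faint square, probably the button well, at (391,328). I'll enlarge it and fit the box.

```bash
cat > h.py <<'E'
import numpy as np
from bench import arm, viewer
def ray(n,uv,z,info=None):
    i=info or viewer.camera_info(n); K=np.array(i["intrinsics"]);T=np.array(i["pose"])
    d=T[:3,:3]@np.linalg.solve(K,[uv[0],uv[1],1]); o=T[:3,3]
    return o+d*(z-o[2])/d[2]
E
python3 - <<'E'
from h import *
import cv2
im=viewer.read_camera("top")[...,::-1]
c=im[160:265,175:320]; c=cv2.convertScaleAbs(c,alpha=2.5)
cv2.imwrite("pics/crop.png",cv2.resize(c,None,fx=5.5,fy=5.5,interpolation=cv2.INTER_CUBIC))
k=.64
P=[ray("top",(u*k,v*k),.11) for u,v in [(284,292),(466,261),(489,369),(300,403)]]
for p in P: print(np.round(p,4))
for a in range(4): print(np.linalg.norm(P[a]-P[a-1]).round(4))
print('mid',np.mean(P,0), 'btn',ray("top",(391*k,328*k),.11))
d=P[0]-P[1]; e=P[3]-P[2]; print(np.degrees([np.arctan2(-x[0],x[1]) for x in(d,e)]))
E
```

```text
[0.64   0.1965 0.11  ]
[ 0.6671 -0.1474  0.11  ]
[ 0.4615 -0.1647  0.11  ]
[0.4337 0.1791 0.11  ]
0.2071
0.345
0.2063
0.3449
mid [0.55058333 0.01586877 0.11      ] btn [0.55337469 0.00476347 0.11      ]
[4.49356139 4.62337144]
```

View pics/crop.png

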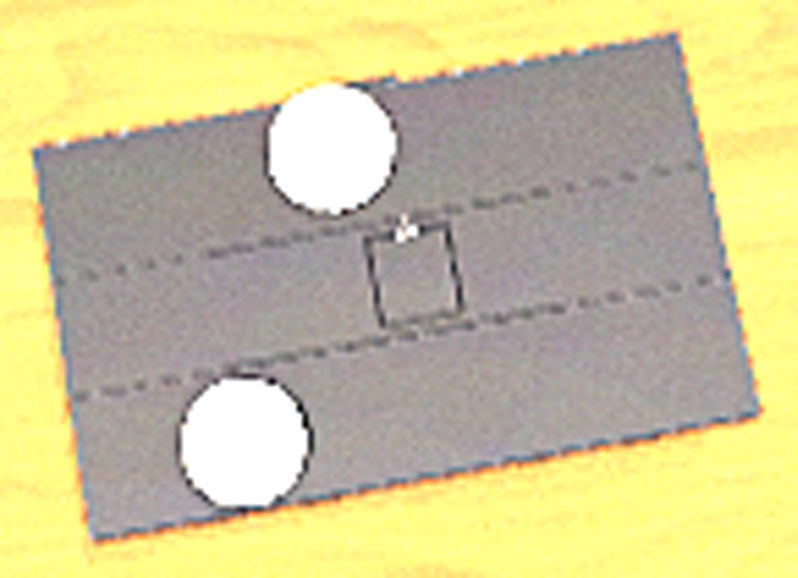

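The crop confirms a rectangle of about 45–49 mm with corners (368,238), (448,224), (463,308) and (384,325). It sits a little to the −y side of the middle, and both loose items are towards +y. I'll start feeling at end_right, which is clear.

```bash
cat >> h.py <<'E'
def crop(u,v,z=.11): return ray("top",(175+(u+.5)/5.5-.5,160+(v+.5)/5.5-.5),z)
C=np.array([crop(*p) for p in [(36,148),(680,35),(760,412),(95,541)]])
mid=C.mean(0); yv=(C[0]-C[1]+C[3]-C[2])[:2]; ey=yv/np.linalg.norm(yv); ex=np.array([ey[1],-ey[0]])
def own(p): d=np.asarray(p)[:2]-mid[:2]; return np.array([d@ex,d@ey])
def world(x,y): return mid[:2]+x*ex+y*ey
def totool(tip_w, yaw_deg):  # shift & turn in current tool axes
    from scipy.spatial.transform import Rotation as R
    s=arm.state(); r=R.from_euler('xyz',s['tcp_rot']); t=R.from_euler('xyz',[180,0,yaw_deg],degrees=True)
    return r.inv().apply(np.asarray(tip_w)-s['tool_pos']), (r.inv()*t).as_rotvec(degrees=True)
YAW=np.degrees(np.arctan2(ey[1],ey[0]))
E
python3 - <<'E'
from h import *
print(mid,YAW,[np.linalg.norm(C[i]-C[i-1]).round(4) for i in range(4)])
print('well',own(np.mean([crop(*p) for p in[(368,238),(448,224),(463,308),(384,325)]],0)),[own(crop(*p)).round(4) for p in[(368,238),(448,224),(463,308),(384,325)]])
print('tin',own(crop(245,441,.133)),'dish',own(crop(331,148,.13)))
e=world(0,-.077); print(e, totool([*e,.247],YAW), totool([*e,.247],YAW-180))
E
```

```text
[0.55289654 0.01629435 0.11      ] 95.09835784728008 [np.float64(0.2086), np.float64(0.3473), np.float64(0.2049), np.float64(0.3458)]
well [ 0.00117529 -0.0116727 ] [array([0.0243, 0.0095]), array([ 0.024, -0.033]), array([-0.0212, -0.0325]), array([-0.0224,  0.0094])]
tin [-0.07098852  0.08829427] dish [0.07073673 0.01994304]
[ 0.5597392  -0.06040101] (array([-5.38077811e-01, -4.58478885e-01,  3.95034139e-04]), array([-9.44564891e-02,  3.60471155e-02,  6.15952984e+01])) (array([-5.38077811e-01, -4.58478885e-01,  3.95034139e-04]), array([-4.13033022e-02, -1.08229600e-01, -1.18404654e+02]))
```

Emit:
send_rows(
  fingers=0,
  moves=[
    [[-0.034,-0.029,0],[0,0,7.7]],
    [[-0.067,-0.057,0],[0,0,15.4]],
    [[-0.101,-0.086,0],[0,0,23.1]],
    [[-0.135,-0.115,0],[0,0,30.8]],
    [[-0.168,-0.143,0],[0,0,38.5]],
    [[-0.202,-0.172,0],[0,0,46.2]],
    [[-0.235,-0.2,0],[0,0,53.9]],
    [[-0.269,-0.229,0],[0,0,61.6]],
  ],
)

```text
time: 0.95
tool_pos: [0.404, 0.2557, 0.2475]
tcp_rot: [-3.142, -0.0, 1.654]
wrist_force: [1.2, -0.1, 0.9]
opening: 0.0311
finger_force: 0.0
```

```bash
python3 - <<'E'
from h import *
print(totool([*world(0,-.077),.19],YAW)); print(arm.state()['wrist_force'],arm.state()['opening'])
E
```

```text
(array([-0.32797286,  0.12874994,  0.05749357]), array([-0.00320846, -0.00135161, -0.30517712]))
[ 1.21537135 -0.06916989  0.88146224] 0.031097757378365416
```

Emit:
send_rows(
  fingers=0,
  moves=[
    [[-0.045,0.018,0],[0,0,0]],
    [[-0.09,0.036,0],[0,0,0]],
    [[-0.135,0.053,0],[0,0,0]],
    [[-0.18,0.071,0],[0,0,0]],
    [[-0.225,0.088,0.01],[0,0,0]],
    [[-0.27,0.106,0.03],[0,0,0]],
    [[-0.31,0.121,0.05],[0,0,0]],
    [[-0.328,0.129,0.057],[0,0,0]],
  ],
)

```text
time: 1.75
tool_pos: [0.562, -0.0617, 0.1885]
tcp_rot: [-3.14, 0.0, 1.656]
wrist_force: [-0.4, 0.4, 0.2]
opening: 0.0004
finger_force: 0.0
```

Emit:
send_rows(
  moves=[
    [[0,0,0.01],[0,0,0]],
    [[0,0,0.02],[0,0,0]],
    [[0,0,0.03],[0,0,0]],
    [[0,0,0.036],[0,0,0]],
    [[0,0,0.04],[0,0,0]],
    [[0,0,0.042],[0,0,0]],
    [[0,0,0.042],[0,0,0]],
    [[0,0,0.042],[0,0,0]],
  ],
)

```text
time: 2.55
tool_pos: [0.5615, -0.0579, 0.1489]
tcp_rot: [3.141, 0.0, 1.66]
wrist_force: [0.6, -0.7, -0.1]
opening: 0.0006
finger_force: 0.0
```

```bash
python3 - <<'E'
from h import *
import cv2
i=viewer.camera_info("wrist"); im=viewer.read_camera("wrist")
cv2.imwrite("pics/w1.png",cv2.convertScaleAbs(im[...,::-1],alpha=2))
s=arm.state(); print(own(s['tool_pos']),s['tool_pos'],s['wrist_force'],s['opening'])
print(totool([*world(0,-.077),.14],YAW))
K=np.array(i["intrinsics"]);T=np.linalg.inv(i["pose"])
for y in(-.09,-.077,-.034,.011,.09):
  for x in(-.03,.03):
    p=K@(T@[*world(x,y),.11,1])[:3]; print(x,y,(p[:2]/p[2]).round(0))
E
```

```text
[ 0.00205361 -0.07476888] [ 0.56158642 -0.05799622  0.14895732] [ 0.06997439 -0.38459754  0.3276651 ] 0.00043055145764744765
(array([-0.00222785, -0.00206131,  0.00895637]), array([0.04890324, 0.02058487, 0.00131952]))
-0.03 -0.09 [203. 255.]
0.03 -0.09 [299. 255.]
-0.03 -0.077 [202. 235.]
0.03 -0.077 [299. 235.]
-0.03 -0.034 [199. 166.]
0.03 -0.034 [302. 166.]
-0.03 0.011 [195.  84.]
0.03 0.011 [306.  84.]
-0.03 0.09 [186. -93.]
0.03 0.09 [313. -93.]
```

View pics/w1.png

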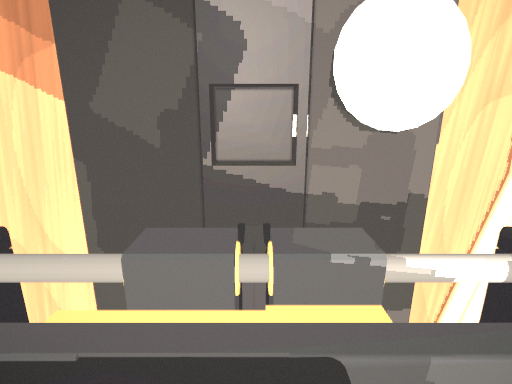

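The wrist picture shows the well at columns 210–299 and rows 84–166, which is own y −34 to +11 mm. The strip is centred under the hand. Now I'll touch down at the plain end.

Emit:
send_rows(
  moves=[
    [[-0.001,0,0.004],[0,0,0]],
    [[-0.002,0,0.008],[0,0,0]],
    [[-0.002,0,0.01],[0,0,0]],
    [[-0.002,0,0.011],[0,0,0]],
    [[-0.002,0,0.0115],[0,0,0]],
    [[-0.002,0,0.012],[0,0,0]],
    [[-0.002,0,0.012],[0,0,0]],
    [[-0.002,0,0.012],[0,0,0]],
  ],
)

```text
time: 3.4
tool_pos: [0.5615, -0.06, 0.1366]
tcp_rot: [3.141, 0.0, 1.66]
wrist_force: [0.1, 0.6, 0.2]
opening: 0.0005
finger_force: 0.0
```

Emit:
send_rows(
  moves=[
    [[0,0,0.0003],[0,0,0]],
    [[0,0,0.0006],[0,0,0]],
    [[0,0,0.0009],[0,0,0]],
    [[0,0,0.0012],[0,0,0]],
    [[0,0,0.0014],[0,0,0]],
    [[0,0,0.0014],[0,0,0]],
    [[0,0,0.0014],[0,0,0]],
    [[0,0,0.0014],[0,0,0]],
  ],
)

```text
time: 4.2
tool_pos: [0.5615, -0.06, 0.1352]
tcp_rot: [3.142, 0.0, 1.66]
wrist_force: [0.1, -0.4, 0.8]
opening: 0.0002
finger_force: 0.2
```

Emit:
send_rows(
  moves=[
    [[0,0,0.0001],[0,0,0]],
    [[0,0,0.0002],[0,0,0]],
    [[0,0,0.0003],[0,0,0]],
    [[0,0,0.0004],[0,0,0]],
    [[0,0,0.0004],[0,0,0]],
    [[0,0,0.0004],[0,0,0]],
    [[0,0,0.0004],[0,0,0]],
    [[0,0,0.0004],[0,0,0]],
  ],
)

```text
time: 5.0
tool_pos: [0.5615, -0.06, 0.1352]
tcp_rot: [3.141, 0.0, 1.66]
wrist_force: [-1.9, 0.7, 5.3]
opening: 0.0006
finger_force: 2.6
```

Contact at the plain end reads about 5 N. I'll ease off slightly and slide towards +y.

Emit:
send_rows(
  moves=[
    [[0,0,-0.0002],[0,0,0]],
    [[0.003,0,-0.0002],[0,0,0]],
    [[0.006,0,-0.0002],[0,0,0]],
    [[0.01,0,-0.0002],[0,0,0]],
    [[0.014,0,-0.0002],[0,0,0]],
    [[0.018,0,-0.0002],[0,0,0]],
    [[0.022,0,-0.0002],[0,0,0]],
    [[0.024,0,-0.0002],[0,0,0]],
  ],
)

```text
time: 5.8
tool_pos: [0.5595, -0.0358, 0.1351]
tcp_rot: [3.141, 0.0, 1.66]
wrist_force: [-0.0, -3.5, 3.8]
opening: 0.0006
finger_force: 2.1
```

```bash
python3 - <<'E'
from h import *
s=arm.state(); print(own(s['tool_pos']),s['tool_pos'],s['wrist_force'])
E
```

```text
[ 0.00199349 -0.05247312] [ 0.55954521 -0.03579402  0.1351104 ] [-0.04445505 -3.46144871  3.80101172]
```

Emit:
send_rows(
  moves=[
    [[0.002,0,-0.0001],[0,0,0]],
    [[0.004,0,-0.0001],[0,0,0]],
    [[0.006,0,-0.0001],[0,0,0]],
    [[0.008,0,-0.0001],[0,0,0]],
    [[0.01,0,-0.0001],[0,0,0]],
    [[0.012,0,-0.0001],[0,0,0]],
    [[0.014,0,-0.0001],[0,0,0]],
    [[0.016,0,-0.0001],[0,0,0]],
  ],
)

```text
time: 6.6
tool_pos: [0.558, -0.0201, 0.1351]
tcp_rot: [3.141, 0.0, 1.66]
wrist_force: [-0.2, -3.6, 5.7]
opening: 0.0006
finger_force: 2.5
```

Emit:
send_rows(
  moves=[
    [[0.002,0,0],[0,0,0]],
    [[0.004,0,0],[0,0,0]],
    [[0.006,0,0],[0,0,0]],
    [[0.008,0,0],[0,0,0]],
    [[0.01,0,0],[0,0,0]],
    [[0.012,0,0],[0,0,0]],
    [[0.014,0,0],[0,0,0]],
    [[0.016,0,0],[0,0,0]],
  ],
)

```text
time: 7.4
tool_pos: [0.555, -0.003, 0.1341]
tcp_rot: [-3.138, -0.002, 1.659]
wrist_force: [1.5, 0.7, -0.6]
opening: 0.0002
finger_force: 0.0
```

Emit:
send_rows(
  moves=[
    [[0.0015,0,0],[0,0,0]],
    [[0.003,0,0],[0,0,0]],
    [[0.0045,0,0],[0,0,0]],
    [[0.006,0,0],[0,0,0]],
    [[0.0075,0,0],[0,0,0]],
    [[0.0085,0,0],[0,0,0]],
    [[0.0085,0,0],[0,0,0]],
    [[0.0085,0,0],[0,0,0]],
  ],
)

```text
time: 8.2
tool_pos: [0.5558, 0.0043, 0.1351]
tcp_rot: [3.142, 0.0, 1.66]
wrist_force: [0.1, -1.2, -0.8]
opening: 0.0007
finger_force: 0.0
```

```bash
python3 - <<'E'
from h import *
s=arm.state(); print(own(s['tool_pos']),s['tool_pos'],s['wrist_force'])
E
```

```text
[ 0.00179012 -0.01224084] [0.55576737 0.00426102 0.13508464] [ 0.06263676 -1.18587818 -0.83639023]
```

The force vanished once the tip was over the well, so the button is found and the tip is centred in it. Now I'll press.

Emit:
send_rows(
  moves=[
    [[0,0,0.001],[0,0,0]],
    [[0,0,0.002],[0,0,0]],
    [[0,0,0.003],[0,0,0]],
    [[0,0,0.004],[0,0,0]],
    [[0,0,0.005],[0,0,0]],
    [[0,0,0.006],[0,0,0]],
    [[0,0,0.006],[0,0,0]],
    [[0,0,0.006],[0,0,0]],
  ],
)

```text
time: 9.0
tool_pos: [0.5558, 0.0042, 0.1292]
tcp_rot: [3.141, 0.0, 1.66]
wrist_force: [-0.5, 0.2, 5.5]
opening: 0.0007
finger_force: 2.4
```

Emit:
send_rows(
  moves=[
    [[0,0,0.0005],[0,0,0]],
    [[0,0,0.001],[0,0,0]],
    [[0,0,0.0015],[0,0,0]],
    [[0,0,0.002],[0,0,0]],
    [[0,0,0.0025],[0,0,0]],
    [[0,0,0.003],[0,0,0]],
    [[0,0,0.003],[0,0,0]],
    [[0,0,0.003],[0,0,0]],
  ],
)

```text
time: 9.8
tool_pos: [0.5558, 0.0042, 0.1265]
tcp_rot: [3.141, 0.0, 1.66]
wrist_force: [-2.4, -0.4, 6.3]
opening: 0.0005
finger_force: 3.2
```

Emit:
send_rows(
  moves=[
    [[0,0,0.0002],[0,0,0]],
    [[0,0,0.0004],[0,0,0]],
    [[0,0,0.0006],[0,0,0]],
    [[0,0,0.0008],[0,0,0]],
    [[0,0,0.0009],[0,0,0]],
    [[0,0,0.0009],[0,0,0]],
    [[0,0,0.0009],[0,0,0]],
    [[0,0,0.0009],[0,0,0]],
  ],
)

```text
time: 10.6
tool_pos: [0.5558, 0.0042, 0.1263]
tcp_rot: [3.141, 0.0, 1.66]
wrist_force: [-3.1, -0.7, 11.5]
opening: 0.0006
finger_force: 5.8
```

The hard stop is reached: 11.5 N, with travel stopped about 9 mm below the strip. Now I'll release and rise.

Emit:
send_rows(
  moves=[
    [[0,0,-0.001],[0,0,0]],
    [[0,0,-0.003],[0,0,0]],
    [[0,0,-0.006],[0,0,0]],
    [[0,0,-0.01],[0,0,0]],
    [[0,0,-0.02],[0,0,0]],
    [[0,0,-0.04],[0,0,0]],
    [[0,0,-0.07],[0,0,0]],
    [[0,0,-0.1],[0,0,0]],
  ],
)

```text
time: 11.4
tool_pos: [0.5554, 0.0044, 0.226]
tcp_rot: [-3.14, -0.001, 1.66]
wrist_force: [0.5, 0.7, -0.9]
opening: 0.0002
finger_force: 0.0
```

Emit:
send_rows(
  moves=[
    [[0,0.02,-0.02],[0,0,0]],
    [[0,0.05,-0.04],[0,0,0]],
    [[-0.03,0.08,-0.04],[0,0,0]],
    [[-0.06,0.1,-0.04],[0,0,0]],
    [[-0.1,0.1,-0.04],[0,0,0]],
    [[-0.14,0.1,-0.04],[0,0,0]],
    [[-0.16,0.1,-0.04],[0,0,0]],
    [[-0.16,0.1,-0.04],[0,0,0]],
  ],
)

```text
time: 12.2
tool_pos: [0.6696, -0.1491, 0.265]
tcp_rot: [3.141, 0.0, 1.656]
wrist_force: [0.2, 0.9, -1.1]
opening: 0.0006
finger_force: 0.0
```

```bash
python3 - <<'E'
from h import *
import cv2
im=viewer.read_camera("scene"); c=im[130:255,170:335]
cv2.imwrite("pics/s2.png",cv2.resize(cv2.convertScaleAbs(c[...,::-1],alpha=2),None,fx=4.5,fy=4.5,interpolation=cv2.INTER_CUBIC))
s=arm.state(); print(s['tool_pos'],s['wrist_force'],s['time'])
E
```

```text
[ 0.6692726  -0.14688141  0.26495913] [-0.54822974  0.17713569  0.43893096] 12.25
```

View pics/s2.png

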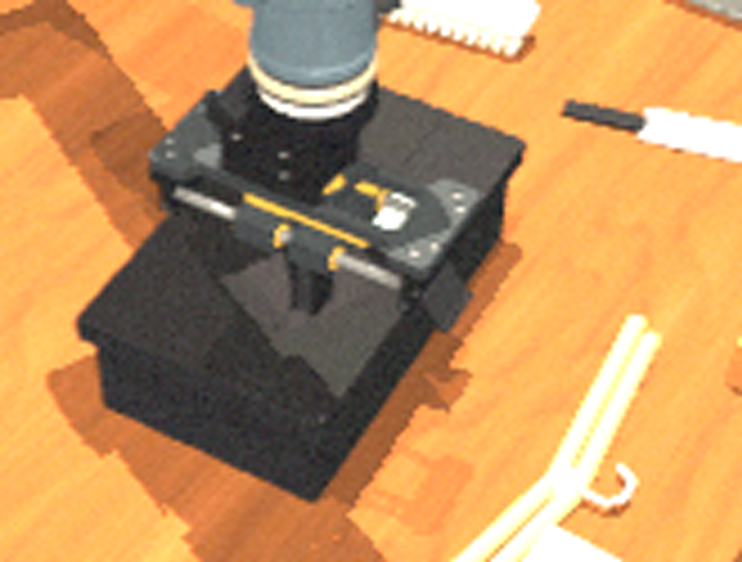

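The latch clip stands out from the side at (445,300), so it is open. The hand still blocks the view of the lid, so I'll move it away and check the dish and tin.

Emit:
send_rows(
  moves=[
    [[-0.03,-0.02,-0.02],[0,0,0]],
    [[-0.06,-0.04,-0.03],[0,0,0]],
    [[-0.1,-0.06,-0.03],[0,0,0]],
    [[-0.14,-0.08,-0.03],[0,0,0]],
    [[-0.18,-0.1,-0.03],[0,0,0]],
    [[-0.2,-0.11,-0.03],[0,0,0]],
    [[-0.2,-0.11,-0.03],[0,0,0]],
    [[-0.2,-0.11,-0.03],[0,0,0]],
  ],
)

```text
time: 13.05
tool_pos: [0.578, -0.3533, 0.2951]
tcp_rot: [3.141, -0.002, 1.66]
wrist_force: [0.1, 0.0, 0.7]
opening: 0.0007
finger_force: 0.0
```

```bash
python3 - <<'E'
from h import *
import cv2
im=viewer.read_camera("top")[...,::-1]
c=cv2.convertScaleAbs(im[160:265,175:320],alpha=2.5)
cv2.imwrite("pics/crop2.png",cv2.resize(c,None,fx=5.5,fy=5.5,interpolation=cv2.INTER_CUBIC))
s=arm.state(); print(s['tool_pos'],s['time'])
E
```

```text
[ 0.57833184 -0.35279819  0.29522251] 13.1
```

View pics/crop2.png

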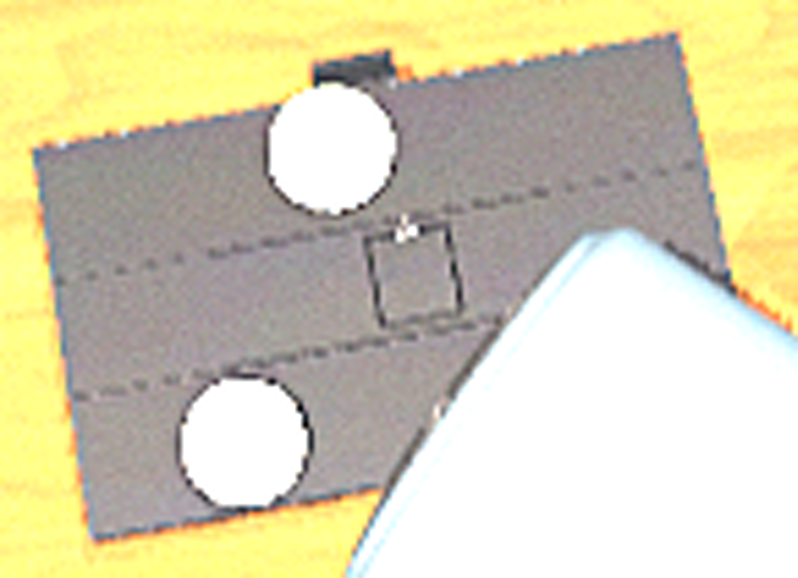

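The clip projects out at (352,70), so the latch is open. The dish at (331,148) and the tin at (245,441) have not moved, and the button is back up.

```bash
python3 -c "
from bench import arm
print(arm.hand_in())"
```

```text
the job is handed in; nothing more can be done
None
```

The latch is open: I touched the strip's plain −y end first, felt along to the button, pressed it to its stop and let it come back up, with the hand clear and the tin and dish unmoved; handed in at about 13 s.

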